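# Buff the rim of the revolving marble jewellery stand as it runs by

## Robot

A 7-joint arm with a two-finger parallel gripper is mounted at the origin on the work surface. World frame = base frame: x ahead of the robot, y to its left, z up, the work surface at z = 0. Lengths are in m, angles in degrees, forces in N, time in s.
With the tool pointing down it reaches from about 0.425 to 0.875 m from the base axis. Payload 4.7 kg.
Tool frame: the origin (TCP) lies on the centre line of the jaws, within the pads' length; the fingertips stand 17 mm ahead of it and the grasp point (between the pads) lies 2 mm behind it; z points along the fingers, y is the line along which they close (so a half turn about z gives the same grasp; the last joint's range is limited). The gripper opens to 87 mm and grips with 3 to 60 N. Pads are 19 mm wide; open, the fingers measure 117 mm over their backs; the gripper's body (75 mm by 190 mm) begins 51 mm behind the grasp point.
Start: joints at [77.47, 18.392, -4.016, 83.108, 1.295, 78.541, -3.26], TCP at [0.15, -0.632, 0.24] pointing down, gripper open.
Joint ranges: [-163.93, 163.93], [-17.29, 119.83], [-79.2, 71.16], [3.27, 140.29], [-89.18, 269.18], [5.43, 117.66], [-154.24, 154.24]. Speed limits (degrees/s): [147.25, 147.25, 180, 180, 180, 180, 180].

## Interface

Orientations are given as [roll, pitch, yaw] about the fixed x, y, z axes, in that order (R = Rz(yaw) Ry(pitch) Rx(roll)).
In Python, from cell import env, read_camera gives the robot as it stands.
- The arm moves only by the shell command python3 -m jog 'ROWS' [FORCE]. ROWS is JSON, a list of rows, each a list of 5 numbers: the opening, from 0 (shut) to 1 (fully open), then the shift along the tool's x, y, z each as a share of 0.02 m, from -1 to 1, then the turn about the tool's z as a share of 45 degrees, from -1 to 1. In form: [[gripper, x, y, z, yaw], ...]. A call has 1 to 12 rows; each row shifts and turns the commanded pose from where the row before left it, along the tool's axes as they then stand; what a row does not reach is not made up. A row lasts 1/12 s, in which the tool goes at most 41.7 mm and 7.16 degrees, less where a joint would pass 70% of its speed; a pose out of reach is approached as far as the arm can. A call with a number of a shift or a turn outside -1 to 1 is refused whole. A call with a gripper value outside its range is refused whole. The fingers move at their own pace and stop on an object; FORCE is the grip in N (left out, the last holds). Time passes only in rows, so rows that do not move let the fingers close. It gives the time, the measured TCP pose, the force, the opening and the grip force at its end, in the units of the state.
- env.get_obs(): the state, without advancing time (a new reading comes with each control period).
- read_camera(name): name is "side" or "top" or "wrist"; returns a dict with "color" (400x640x3 uint8, red, green, blue), "range_z" (400x640 float32, m along the optical axis (not along the pixel's ray), 0 where there is no reading), "mtx" (3x3 intrinsics, pixels), "world_from_camera" (4x4, takes a point from camera to world coordinates); the wrist camera has in their place "T_tool_cam" (4x4, takes a point from camera to tool coordinates, whose origin is the TCP and whose axes are the flange's). Camera axes: x right, y down, z forward; pixel columns grow to the right and rows downward; lengths in m; the calibration is good to about 2 mm. The wrist camera is an equidistant fisheye: a pixel r from the principal point sees the ray r / f radians off the axis. A picture is of the moment at which its call begins: read the wrist's pose just before it.
- env.sign_off(): hands the job in; it is judged then, once.
The state is a dict: "time_s": time; "qpos": joint angles; "joint_velocities": joint speeds; "effort": joint torques, N m; "tool_pos": TCP position; "tool_rot": TCP orientation; "force": force on the tool from outside, world axes, zero at the start; "wrist_torque": the same for the moment, N m; "grip_width": finger opening in m; "grasp_force": force on a finger pad.
Only numpy, scipy, OpenCV 4.12 (cv2) and the standard library are available. Lean on these libraries where they do the work, as an engineer would, in place of code of your own. Each camera call takes 0.05 s, during which the arm holds its last target. There are 200 camera calls.

## Task

Take the felt buffer from the grey tray, set the oval marble jewellery stand turning at a lively pace (a turn in about three seconds) by pushing one of its chrome pegs gently with the buffer, then hold the felt face against the rim and let the rim run past under it for a good three seconds without a break, following the oval in and out with a light even pressure of about 1.2 N while the stand is still coasting briskly. Then let it come to rest, put the buffer back in the grey tray standing upright, and disturb nothing else.

Things in the scene. Friction and masses are not known exactly. Their poses are not given: they have to be found in the camera images.
- buffer: Felt buffer in the grey tray, 0.15 kg. Wooden head 26 mm (its x) by 72 mm (its y) by 36 mm high; on top a handle 24 mm (x) by 22 mm (y), up to 115 mm. On the +x side a flat felt face, 70 mm wide (y), from 3 to 35 mm high, 35 mm from the middle, on soft foam: it yields straight back, 250 N/m, at most 15 mm. Its drag on marble is about a tenth of the pressure. Origin: middle of the underside, z up.
- tray: Grey resin tray, fixed, outside 170 mm (its x) by 270 mm (its y), 20 mm high, walls 6 mm; holds the buffer, the watch and the hair slide. Origin: centre of its underside, z up; the inner floor, where the buffer stands, is 6 mm up.
- carousel_hub (a point): Fixed point on the upright axis of the revolving stand, level with the top of the marble (72 mm above the dresser). Its axes stay with the foot: x away from the robot, y to the left, z up. At the centre stands a chrome knob 62 mm high, 30 mm radius at the foot.
- carousel (a joint): Turn of the marble top about its axis (rad), anticlockwise from above; at 0 its long axis lies along x of carousel_hub. The slab is an oval: a line of semi-axes 178 mm (long) and 156 mm (short) rounded all round by a 18 mm radius, so 392 x 348 mm overall and 36 mm thick. Moment of inertia 0.19 kg m2 (varies by a quarter); bearing damping 0.005 N m s/rad and drag 0.003 N m: it coasts.
- carousel_foot: The revolving stand: pine foot, fixed, with the marble top that it carries, between 36 and 72 mm above the dresser. Six upright chrome pegs stand on the marble, 12 mm thick (balls of 16 mm on their ends) and 64 mm high, at 125 mm from the axis, the first on the long axis (+x of the top), then every 60 degrees; three thin bangles lie by them. Origin on the axis, on the dresser.
- watch: Bystander: silicone watch, buckled into a 62 x 50 mm loop lying on its side in the tray, 38 mm high. Origin at the centre of its underside.
- hair_slide: Bystander: metal hair slide, 70 x 14 x 8 mm, lying in the tray. Origin at the centre of its underside.
- egg_dish: Bystander: white ceramic egg dish, diameter 110 mm, 32 mm high, at the front on the right. Origin at the centre of its underside.
- bottle: Bystander: blue glass scent bottle, diameter 54 mm, 128 mm high, on the left. Origin at the centre of its underside.
- hairbrush: Bystander: dark wooden hairbrush about 215 mm long, 34 mm high, lying on its bristles on the right. Origin at its neck, on the dresser top.
- cream_jar: Bystander: jar with a white cap, diameter 68 mm, 48 mm high, on the right. Origin at the centre of its underside.
- ring_bowl: Bystander: small blue ceramic bowl, diameter 84 mm, 30 mm high, on the left. Origin at the centre of its underside.
Mind the look-alikes: they are no part of the job. Of the things that look like the buffer, the middle-sized one is meant.

How it is judged (in metres and radians):
On the way, in this order (a step that is already met when the one before it is completed fails the run):
1. the stand has been set turning at 1 rad/s or more ((velocity of joint carousel above 1 rad/s or velocity of joint carousel below -1 rad/s)), for 0.1 s.
2. the felt stays on the running rim, unbroken for 3 s, with 0.3 to 3.4 N, while the stand turns at more than 0.4 rad/s and the buffer itself does not travel with it (contact force between buffer and carousel_foot between 0.3 and 3.4 N and z of buffer in the frame of carousel_hub between -0.058 and -0.016 m and horizontal distance between buffer and carousel_hub between 0.15 and 0.26 m and linear speed of buffer below 0.15 m/s and (velocity of joint carousel above 0.4 rad/s or velocity of joint carousel below -0.4 rad/s)), for 3 s.
At the end, for the whole second after the job is handed in: The buffer stands upright (within 0.1 rad) on the floor of the grey tray, at rest and let go, and the revolving stand is at rest (under 0.05 rad/s) (x of buffer in the frame of tray between -0.08 and 0.08 m and y of buffer in the frame of tray between -0.13 and 0.13 m and z of buffer in the frame of tray below 0.012 m and angle between buffer's own z axis and vertical below 0.1 rad and linear speed of buffer below 0.02 m/s and velocity of joint carousel between -0.05 and 0.05 rad/s); the robot touches nothing.
It fails at once if the buffer is pressed on the stand with more than 10 N (contact force between buffer and carousel_foot above 10 N).
It fails at once if the stand is spun at more than 3.2 rad/s (velocity of joint carousel above 3.2 rad/s or velocity of joint carousel below -3.2 rad/s).
It fails at once if the fingers or the arm touch the revolving stand (contact force between any of the fingers, the arm and carousel_foot above 0.5 N).
It fails at once if a bystander (watch, hair slide, egg dish, bottle, hairbrush, jar, bowl) is pushed more than 20 mm or tipped (distance of any of watch, hair_slide, egg_dish, bottle, hairbrush, cream_jar, ring_bowl from where it was at the start of the episode above 0.02 m or angle between any of watch, hair_slide, egg_dish, bottle, hairbrush, cream_jar, ring_bowl's own z axis and vertical above 0.3 rad).
It also fails if it takes over 72 s, if anything falls off the work surface, if the arm or the gripper's body presses on something with over 40 N, if the wrist force passes 120 N, or if a joint passes its speed limit or range.

## Working session

There is one attempt and no reset: what is moved stays moved. The work goes in short steps, Python scripts to look and compute and a shell command to move; the robot and the scene stay as the last step left them, time stands still between calls to the robot, and variables do not carry over. Pictures are saved under pics/ and viewed, at most 10 in all, crops included, and the job is handed in when it is done.

```bash
mkdir -p pics; ls
python3 - <<'E'
from cell import env, read_camera
import cv2,numpy as np,pickle
o=env.get_obs();print(o)
d={}
for n in("side","top"):
    c=read_camera(n);d[n]=c
    print(n,c["mtx"],c["world_from_camera"].round(4))
    cv2.imwrite(f"pics/{n}0.png",c["color"][:,:,::-1])
pickle.dump(d,open("cams.pkl","wb"))
E
```

```text
pics
{'time_s': 0.0, 'qpos': array([77.46804717, 18.43896502, -4.01772317, 83.17576214,  1.29438904,
       78.53963406, -3.25994215]), 'joint_velocities': array([ 0.03389733,  0.00419086,  0.05277896,  0.06648846, -0.06923094,
        0.0395969 , -0.10210035]), 'effort': array([-5.73328562e-04, -4.91291463e+01, -4.04273076e-01, -3.12535286e+01,
       -6.39813929e-02,  4.36455267e-02,  1.65322999e-04]), 'tool_pos': array([ 0.14983011, -0.63195871,  0.23845531]), 'tool_rot': array([-1.79890858e+02,  4.45322522e-03,  1.33437415e+01]), 'force': array([ 0.39513277, -0.01028623,  0.00783336]), 'wrist_torque': array([-0.02042185, -0.04646496,  0.01226603]), 'grasp_force': 0.0, 'grip_width': 0.08714630951691635}
side [[382.60222754   0.         319.67825194]
 [  0.         382.60222754 203.03108954]
 [  0.           0.           1.        ]] [[-8.269e-01 -2.780e-01  4.889e-01  2.610e-02]
 [-5.624e-01  4.085e-01 -7.189e-01  7.390e-01]
 [ 2.000e-04 -8.694e-01 -4.941e-01  6.079e-01]
 [ 0.000e+00  0.000e+00  0.000e+00  1.000e+00]]
top [[516.3956952    0.         319.51263497]
 [  0.         516.3956952  191.39968377]
 [  0.           0.           1.        ]] [[-0.0225 -0.991   0.1318  0.3584]
 [-0.9996  0.0248  0.0155 -0.0316]
 [-0.0186 -0.1314 -0.9912  1.5911]
 [ 0.      0.      0.      1.    ]]
```

View pics/top0.png

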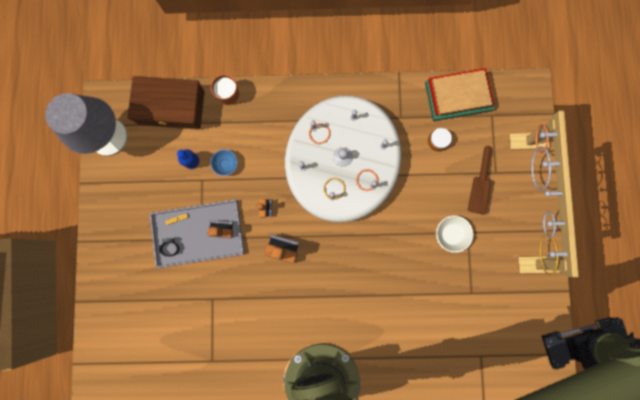

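View pics/side0.png

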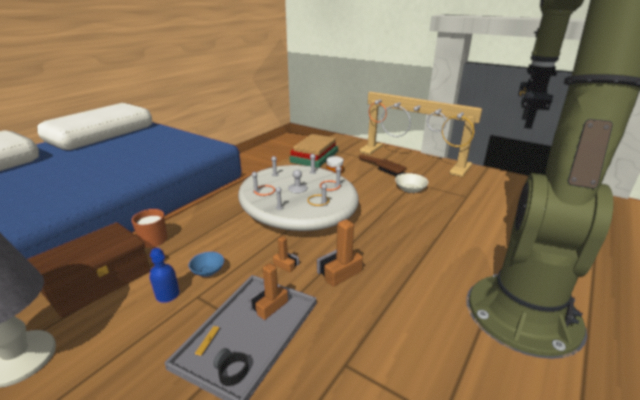

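The top view shows the marble oval at about (344,157), the tray at (198,234) with the middle-sized buffer at (221,229), and look-alikes at (265,207) (small) and (283,248) (large). The side view agrees: buffer in the tray at (270,295), with the felt on the dark left side.

```bash
cat > h.py <<'E'
import numpy as np,cv2,pickle
def cloud(c):
    K=c["mtx"];z=c["range_z"];v,u=np.mgrid[:400,:640]
    P=np.stack([(u-K[0,2])/K[0,0]*z,(v-K[1,2])/K[1,1]*z,z],-1)
    T=c["world_from_camera"];return P@T[:3,:3].T+T[:3,3]
E
python3 - <<'E'
from h import *
d=pickle.load(open("cams.pkl","rb"))
for n in("top","side"):
    c=d[n];P=cloud(c);hsv=cv2.cvtColor(c["color"],cv2.COLOR_RGB2HSV)
    H,S,V=[hsv[...,i].astype(int) for i in range(3)]
    X,Y,Z=P[...,0],P[...,1],P[...,2]
    print(n,"table z",np.median(Z[(abs(X-.45)<.05)&(abs(Y+.0)<.05)]))
    # marble rim
    m=(Z>.062)&(Z<.085)&(abs(X-.6)<.3)&(abs(Y+.07)<.25)&(S<60)
    pts=P[m][:,:2]
    print("marble z",np.median(Z[m]),len(pts))
    hull=cv2.convexHull((pts*1000).astype(np.float32))
    e=cv2.fitEllipse(hull); print("ellipse",e)
    hub=np.array(e[0])/1000
    k=(Z>.10)&(np.hypot(X-hub[0],Y-hub[1])<.17)
    nn,lab=cv2.connectedComponents(k.astype(np.uint8))
    for i in range(1,nn):
        q=P[lab==i]
        if len(q)>2: print("peg",q.mean(0).round(3),q[:,2].max().round(3),len(q),"r,ang",np.hypot(*(q.mean(0)[:2]-hub)).round(3),np.degrees(np.arctan2(*(q.mean(0)[:2]-hub)[::-1])).round(1))
    # tray
    t=(S<60)&(V>60)&(Z>-.005)&(Z<.03)&(X>.25)&(X<.55)&(Y>.15)&(Y<.5)
    r=cv2.minAreaRect((P[t][:,:2]*1000).astype(np.float32));print("tray",r, "floor z",np.median(Z[t]))
    # buffer
    b=(Z>.015)&(X>.3)&(X<.55)&(Y>.15)&(Y<.33)&(S>110)&((H<20))
    nn,lab,st,_=cv2.connectedComponentsWithStats(b.astype(np.uint8))
    for i in range(1,nn):
        q=P[lab==i]
        if len(q)<15: continue
        print("wood",q.mean(0).round(3),"zmax",q[:,2].max().round(3),len(q))
        hh=q[q[:,2]>.09]
        if len(hh)>3:print("  handle top",hh.mean(0).round(4),cv2.minAreaRect((hh[:,:2]*1000).astype(np.float32)))
        hd=q[(q[:,2]<.05)&(q[:,2]>.03)]
        if len(hd)>3: print("  head",hd.mean(0).round(4),cv2.minAreaRect((hd[:,:2]*1000).astype(np.float32)))
    dk=(V<70)&(Z>.015)&(Z<.06)&(X>.3)&(X<.55)&(Y>.12)&(Y<.38)
    nn,lab=cv2.connectedComponents(dk.astype(np.uint8))
    for i in range(1,nn):
        q=P[lab==i]
        if len(q)>10: print("dark",q.mean(0).round(3),q[:,2].max().round(3),len(q),cv2.minAreaRect((q[:,:2]*1000).astype(np.float32)))
im=d["top"]["color"][190:280,140:310,::-1];cv2.imwrite("pics/crop.png",cv2.resize(im,None,fx=4.5,fy=4.5,interpolation=cv2.INTER_CUBIC))
E
```

```text
top table z 0.0015963098897024963
marble z 0.0726907834217303 10569
ellipse ((662.8723754882812, -78.9967041015625), (343.8132019042969, 387.2362365722656), 73.71118927001953)
peg [ 0.781 -0.114  0.13 ] 0.14 27 r,ang 0.124 -16.4
peg [0.752 0.007 0.13 ] 0.144 29 r,ang 0.123 43.9
peg [ 0.691 -0.2    0.127] 0.14 29 r,ang 0.124 -77.0
peg [ 0.663 -0.079  0.13 ] 0.137 69 r,ang 0.0 165.8
peg [0.633 0.042 0.13 ] 0.141 28 r,ang 0.125 103.8
peg [ 0.572 -0.164  0.129] 0.138 25 r,ang 0.125 -136.9
peg [ 0.543 -0.044  0.132] 0.14 24 r,ang 0.125 163.5
tray ((454.16888427734375, 327.471923828125), (168.77989196777344, 360.0063781738281), 7.635106563568115) floor z 0.007297333010777063
wood [0.519 0.167 0.045] zmax 0.096 152
  handle top [0.5205 0.1694 0.0927] ((519.9596557617188, 168.9521026611328), (12.706204414367676, 13.584493637084961), 12.402188301086426)
  head [0.5184 0.168  0.0335] ((522.1580200195312, 167.2957000732422), (21.489788055419922, 48.89896011352539), 89.39582824707031)
wood [0.448 0.287 0.074] zmax 0.128 208
  handle top [0.4472 0.2946 0.1171] ((447.66925048828125, 297.1349182128
[... 1800 characters left out ...]
ead [0.4437 0.3027 0.0396] ((452.80426025390625, 297.6788635253906), (65.88113403320312, 39.37548828125), 84.39271545410156)
wood [0.389 0.159 0.034] zmax 0.048 201
  head [0.3896 0.1585 0.0411] ((394.6513977050781, 157.42625427246094), (16.1632022857666, 40.069244384765625), 84.60638427734375)
dark [0.506 0.153 0.024] 0.027 17 ((507.9193420410156, 152.82656860351562), (6.945113182067871, 26.99055290222168), 88.79524993896484)
dark [0.42  0.14  0.037] 0.045 81 ((419.0288391113281, 133.94815063476562), (30.74470329284668, 16.05178451538086), 74.64408874511719)
dark [0.473 0.318 0.035] 0.041 79 ((472.3941955566406, 313.01556396484375), (33.2562255859375, 14.002467155456543), 84.61662292480469)
```

View pics/crop.png

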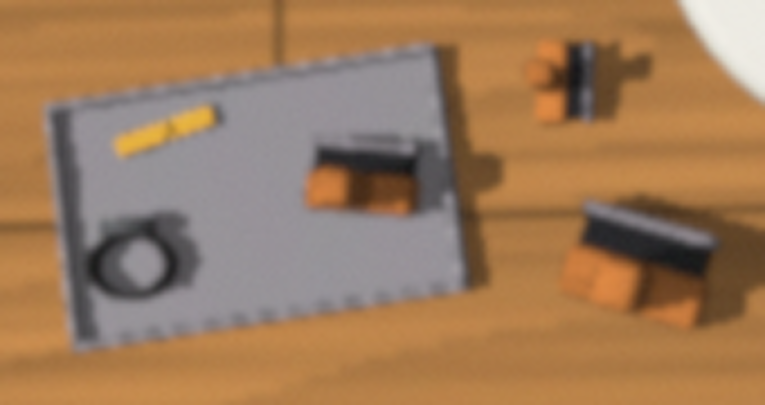

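The crop shows the felt (dark band, top edge at rows 140–170) facing away from the robot, at about world +x. The handle is the bright block at (330,185). The handle stands at about (0.447, 0.299), the hub at about (0.661, -0.076), with pegs at 163.7° + k·60° (long axis at 163.7°).

```bash
python3 -m jog '[[1,1,-0.84,0,0],[1,1,-0.84,0,0],[1,1,-0.84,0,0],[1,1,-0.84,0,0],[1,1,-0.84,0,0],[1,1,-0.84,0,0],[1,1,-0.84,0,0],[1,1,-0.84,0,0],[1,1,-0.84,0,0],[1,1,-0.84,0,0],[1,1,-0.84,0,0],[1,1,-0.84,0,0]]' 30
python3 -m jog '[[1,0.8,-1,0,0],[1,0.8,-1,0,0],[1,0.8,-1,0,0],[1,0.8,-1,0,0],[1,0.8,-1,0,0],[1,0.8,-1,0,0],[1,0.8,-1,0,0],[1,0.8,-1,0,0],[1,0.8,-1,0,0],[1,0.8,-1,0,0],[1,0.8,-1,0,0],[1,0.8,-1,0,0]]'
```

```text
time_s: 1.1
tool_pos: [0.3373, -0.3797, 0.2392]
tool_rot: [-180.0, 0.0, 13.3]
force: [0.6, 0.2, 0.3]
grip_width: 0.0874
grasp_force: 0.0
time_s: 2.1
tool_pos: [0.4685, -0.1019, 0.2393]
tool_rot: [180.0, 0.0, 13.3]
force: [0.6, -0.1, 0.1]
grip_width: 0.0864
grasp_force: 0.0
```

```bash
python3 -m jog '[[1,0.19,-1,0,0],[1,0.19,-1,0,0],[1,0.19,-1,0,0],[1,0.19,-1,0,0],[1,0.19,-1,0,0],[1,0.19,-1,0,0],[1,0.19,-1,0,0],[1,0.19,-1,0,0],[1,0.19,-1,0,0],[1,0.19,-1,0,0],[1,0.19,-1,0,0],[1,0.19,-1,0,0]]'
python3 -m jog '[[1,0.16,-1,0,0],[1,0.16,-1,0,0],[1,0.16,-1,0,0],[1,0.16,-1,0,0],[1,0.16,-1,0,0],[1,0.16,-1,0,0],[1,0.16,-1,0,0],[1,0.16,-0.8,0,0]]'
python3 -m jog '[[1,0,0,0,-0.131],[1,0,0,0,-0.131],[1,0,0,0,-0.131],[1,0,0,0,-0.131],[1,0,0,0,-0.131],[1,0,0,0,-0.131],[1,0,0,0,-0.131],[1,0,0,0,-0.131],[1,0,0,0,-0.131],[1,0,0,0,-0.131],[1,0,0,0,-0.131],[1,0,0,0,-0.131]]'
python3 - <<'E'
from h import *
from cell import env, read_camera
from scipy.spatial.transform import Rotation as R
o=env.get_obs();c=read_camera("wrist");print(o["tool_pos"],o["tool_rot"])
pickle.dump((o,c),open("w.pkl","wb"))
cv2.imwrite("pics/w.png",c["color"][:,:,::-1]);print(c["mtx"],c["T_tool_cam"].round(3))
E
```

```text
time_s: 3.1
tool_pos: [0.4569, 0.1418, 0.2393]
tool_rot: [180.0, 0.0, 13.3]
force: [1.0, 0.7, -0.0]
grip_width: 0.0869
grasp_force: 0.0
time_s: 3.77
tool_pos: [0.4456, 0.3, 0.2392]
tool_rot: [-180.0, 0.0, 13.4]
force: [-0.6, 0.7, -0.7]
grip_width: 0.0872
grasp_force: 0.0
time_s: 4.77
tool_pos: [0.4461, 0.2983, 0.2391]
tool_rot: [-180.0, 0.0, 84.4]
force: [-0.0, 0.1, 0.4]
grip_width: 0.0869
grasp_force: 0.0
[0.44611295 0.29831448 0.23912931] [-1.79973316e+02  3.88374395e-02  8.43629600e+01]
[[309.70691629   0.         317.88315628]
 [  0.         309.70691629 196.43082918]
 [  0.           0.           1.        ]] [[-0.    -0.97  -0.245  0.067]
 [ 1.    -0.     0.    -0.001]
 [-0.    -0.245  0.97  -0.145]
 [ 0.     0.     0.     1.   ]]
```

View pics/w.png

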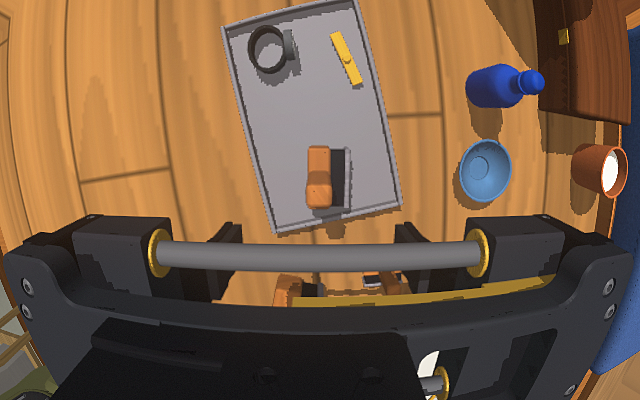

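The wrist view shows the buffer with its handle top at about (319,190). The felt is on the right (tool +y), and the tray's corners are visible.

```bash
cat >> h.py <<'E'
from scipy.spatial.transform import Rotation as R
def wcloud(o,c):
    K=c["mtx"];z=c["range_z"].astype(float);v,u=np.mgrid[:400,:640]
    x,y=(u-K[0,2])/K[0,0],(v-K[1,2])/K[1,1];r=np.hypot(x,y);s=np.tan(np.minimum(r,1.5))/np.maximum(r,1e-9)
    P=np.stack([x*s*z,y*s*z,z],-1);T=c["T_tool_cam"];P=P@T[:3,:3].T+T[:3,3]
    return P@R.from_euler("xyz",o["tool_rot"],degrees=True).as_matrix().T+o["tool_pos"]
E
python3 - <<'E'
from h import *
o,c=pickle.load(open("w.pkl","rb"));P=wcloud(o,c);hsv=cv2.cvtColor(c["color"],cv2.COLOR_RGB2HSV);H,S,V=[hsv[...,i].astype(int) for i in range(3)]
b=np.zeros((400,640),bool);b[135:215,295:365]=1
w=b&(H<20)&(S>120)&(P[...,2]>.02)
q=P[w];print("wood z",np.percentile(q[:,2],[1,50,99]).round(4))
for lo,hi,n in((.1,.14,"top"),(.03,.055,"head")):
    h=q[(q[:,2]>lo)&(q[:,2]<hi)];print(n,len(h),h.mean(0).round(4),cv2.minAreaRect((h[:,:2]*1000).astype(np.float32)))
f=b&(V<75)&(P[...,2]>.02)&(P[...,2]<.06);print("felt",P[f].mean(0).round(4),cv2.minAreaRect((P[f][:,:2]*1000).astype(np.float32)))
t=(S<60)&(V>60)&(abs(P[...,2]-.013)<.012)&(np.arange(640)[None]>200)&(np.arange(640)[None]<410)&(np.arange(400)[:,None]<235)
print("tray",cv2.minAreaRect((P[t][:,:2]*1000).astype(np.float32)),np.median(P[t][:,2]))
E
```

```text
wood z [0.0263 0.088  0.1216]
top 686 [0.4462 0.3006 0.1181] ((446.1246337890625, 298.8018493652344), (22.50008201599121, 22.664613723754883), 83.79414367675781)
head 620 [0.4485 0.3183 0.0415] ((446.66900634765625, 299.31439208984375), (70.54198455810547, 24.981197357177734), 84.50445556640625)
felt [0.4678 0.2986 0.0383] ((467.4878845214844, 296.10662841796875), (64.45855712890625, 15.311832427978516), 84.38166809082031)
tray ((446.268310546875, 374.60137939453125), (169.39968872070312, 269.5309753417969), 7.619790077209473) 0.005689259850172462
```

```bash
python3 -m jog '[[1,0.03,0,1,0],[1,0,0,1,0],[1,0,0,1,0],[1,0,0,1,0],[1,0,0,1,0],[1,0,0,1,0],[1,0,0,0.9,0],[1,0,0,0,0]]' 35
python3 -m jog '[[0,0,0,0,0],[0,0,0,0,0],[0,0,0,0,0],[0,0,0,0,0],[0,0,0,0,0],[0,0,0,0,0],[0,0,0,0,0],[0,0,0,0,0]]' 35
```

```text
time_s: 5.48
tool_pos: [0.4442, 0.2972, 0.0979]
tool_rot: [-179.7, 0.2, 84.0]
force: [-0.5, -1.2, 1.1]
grip_width: 0.087
grasp_force: 0.0
time_s: 6.15
tool_pos: [0.4465, 0.2992, 0.1016]
tool_rot: [180.0, 0.0, 84.1]
force: [-0.0, 0.1, -0.1]
grip_width: 0.0416
grasp_force: 0.0
```

```bash
python3 -m jog '[[0,0,0,0,0],[0,0,0,0,0],[0,0,0,0,0],[0,0,0,0,0],[0,0,0,0,0],[0,0,0,0,0]]' 35
python3 -m jog '[[0,0,0,-0.3,0],[0,0,0,-1,0],[0,0,0,-1,0],[0,0,0,-1,0],[0,0,0,-1,0],[0,0,0,0,0]]'
```

```text
time_s: 6.65
tool_pos: [0.4464, 0.2992, 0.1015]
tool_rot: [-180.0, 0.0, 84.1]
force: [0.3, 0.1, 0.2]
grip_width: 0.0237
grasp_force: 35.0
time_s: 7.15
tool_pos: [0.4478, 0.301, 0.1913]
tool_rot: [179.7, -0.2, 84.1]
force: [-0.2, 0.6, -1.0]
grip_width: 0.0238
grasp_force: 35.0
```

```bash
python3 -m jog '[[0,-0.47,0.95,-0.1,0],[0,-0.47,0.95,-0.1,0],[0,-0.47,0.95,-0.1,0],[0,-0.47,0.95,-0.1,0],[0,-0.47,0.95,-0.1,0],[0,-0.47,0.95,-0.1,0],[0,-0.47,0.95,-0.1,0],[0,-0.47,0.95,-0.1,0],[0,-0.47,0.95,-0.1,0],[0,-0.47,0.95,-0.1,0],[0,-0.47,0.95,-0.1,0],[0,-0.47,0.95,-0.1,0]]'
python3 -m jog '[[0,0,0,0,0.156],[0,0,0,0,0.156],[0,0,0,0,0.156],[0,0,0,0,0.156],[0,0,0,0,0.156],[0,0,0,0,0.156],[0,0,0,0,0.156],[0,0,0,0,0.156],[0,0,0,0,0.156],[0,0,0,0,0.156],[0,0,0,0,0.156],[0,0,0,0,0.156]]'
python3 - <<'E'
from h import *
from cell import env, read_camera
o=env.get_obs();c=read_camera("wrist");print(o["time_s"],o["tool_pos"],o["tool_rot"],o["force"])
pickle.dump((o,c),open("w.pkl","wb"))
cv2.imwrite("pics/w2.png",c["color"][:,:,::-1])
P=wcloud(o,c);X,Y,Z=P[...,0],P[...,1],P[...,2];S=cv2.cvtColor(c["color"],cv2.COLOR_RGB2HSV)[...,1]
k=(Z>.115)&(Z<.145)&(np.hypot(X-.661,Y+.076)<.165)&(S<90)
nn,lab=cv2.connectedComponents(k.astype(np.uint8))
for i in range(1,nn):
    q=P[lab==i]
    if len(q)>8: print(q.mean(0).round(4),len(q),np.argwhere(lab==i).mean(0).round())
m=(Z>.06)&(Z<.08)&(np.hypot(X-.661,Y+.076)<.22)&(S<60);print("marble",np.median(Z[m]),m.sum(),cv2.fitEllipse(cv2.convexHull((P[m][:,:2]*1000).astype(np.float32))))
E
```

```text
time_s: 8.15
tool_pos: [0.663, 0.1604, 0.2091]
tool_rot: [-179.9, 0.1, 84.0]
force: [0.3, -0.3, -0.6]
grip_width: 0.0241
grasp_force: 35.0
time_s: 9.15
tool_pos: [0.6621, 0.1612, 0.2091]
tool_rot: [179.9, 0.2, -0.6]
force: [-0.5, 0.1, -1.3]
grip_width: 0.0235
grasp_force: 35.0
9.15 [0.66207459 0.16115521 0.20910836] [ 1.79888856e+02  1.58534312e-01 -6.13712906e-01] [-0.49395548  0.05534136 -1.25245119]
[ 0.781  -0.1095  0.1278] 230 [ 85. 592.]
[0.7522 0.0112 0.1299] 322 [ 97. 503.]
[ 0.6915 -0.1952  0.1274] 164 [175. 628.]
[ 0.6639 -0.0717  0.1265] 530 [200. 559.]
marble 0.07145396564784179 36221 ((688.0438232421875, -78.09400939941406), (321.1473693847656, 344.0846252441406), 19.357236862182617)
```

View pics/w2.png

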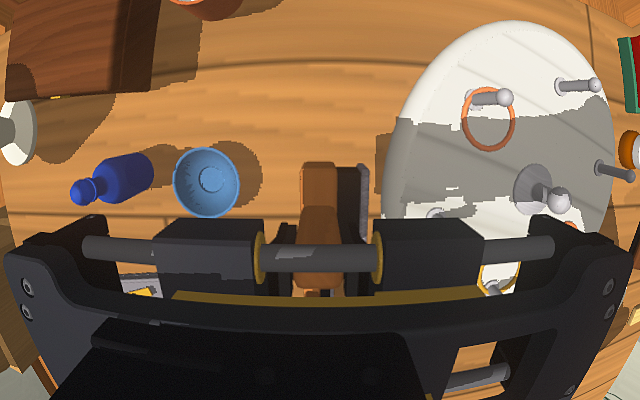

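The wrist view shows the buffer held square, with its felt (dark, at (350,200)) towards the marble on the right. The knob is at (559,200), and the bowl and bottle on the left are clear. The pegs put the hub at (0.6616, -0.0745).

Next I make a static touch on the rim to check the felt distance.

```bash
G='import sys;from cell import env;o=env.get_obs();print(o["time_s"],o["tool_pos"].round(4),o["force"].round(2))'
python3 -m jog '[[0,0,0,1,-0.01],[0,0,0,1,0],[0,0,0,1,0],[0,0,0,0.95,0],[0,0,0,0,0],[0,0,0,0,0]]'
python3 -m jog '[[0,0,0,0,0]]'|tail -4; python3 -c "$G"
python3 -m jog '[[0,0,0.75,0,0],[0,0,0.8,0,0],[0,0,0,0,0]]' >/dev/null; python3 -c "$G"
for i in 1 2 3; do python3 -m jog '[[0,0,0,0,0]]' >/dev/null; python3 -c "$G"; done
python3 -m jog '[[0,0,-0.75,0,0],[0,0,-0.8,0,0],[0,0,0,0,0]]' >/dev/null;python3 -c "$G"
```

```text
time_s: 9.7
tool_pos: [0.661, 0.1619, 0.1302]
tool_rot: [179.9, 0.2, 0.3]
force: [0.7, 0.1, 0.1]
grip_width: 0.0239
grasp_force: 35.0
tool_rot: [-180.0, -0.0, 0.3]
force: [0.6, 0.4, -1.3]
grip_width: 0.0237
grasp_force: 35.0
9.7833 [0.6623 0.163  0.1328] [ 0.57  0.42 -1.26]
10.0333 [0.6634 0.1271 0.1337] [ 0.89 -0.25 -1.17]
10.1167 [0.6628 0.1307 0.1337] [ 0.45  0.5  -1.05]
10.2 [0.662  0.1328 0.1335] [ 0.66  0.83 -1.1 ]
10.2833 [0.6617 0.1334 0.1331] [ 0.04 -0.29 -1.99]
10.5333 [0.6601 0.1703 0.1329] [-1.61  2.15 -1.07]
```

```bash
python3 -m jog '[[0,0,0,-0.5,-0.15],[0,0,0,-1,-0.15],[0,0,0,-1,-0.15],[0,0,0,-1,-0.15],[0,0,0,-1,-0.15],[0,0,0,-1,-0.15],[0,0,0,-0.4,-0.15],[0,0,0,0,-0.15],[0,0,0,0,-0.15],[0,0,0,0,-0.15],[0,0,0,0,-0.15],[0,0,0,0,-0.165]]'
python3 - <<'E'
from h import *
from cell import env, read_camera
o=env.get_obs();c=read_camera("top");P=cloud(c)-np.array([0,.005,0])*-1;X,Y,Z=P[...,0],P[...,1],P[...,2]
hub=np.array([.6616,-.0745]);S=cv2.cvtColor(c["color"],cv2.COLOR_RGB2HSV)[...,1]
k=(Z>.10)&(Z<.15)&(abs(np.hypot(X-hub[0],Y-hub[1])-.125)<.03)&(S<90)
nn,lab=cv2.connectedComponents(k.astype(np.uint8))
for i in range(1,nn):
    q=P[lab==i].mean(0)
    if (lab==i).sum()>8:print(q.round(3),np.degrees(np.arctan2(q[1]-hub[1],q[0]-hub[0])).round(1))
print(o["time_s"],o["tool_pos"],o["tool_rot"],o["force"])
E
```

```text
time_s: 11.53
tool_pos: [0.6614, 0.1641, 0.2506]
tool_rot: [180.0, 0.0, 82.1]
force: [-0.4, 0.8, -1.5]
grip_width: 0.0239
grasp_force: 35.0
[ 0.782 -0.108  0.129] -15.8
[0.752 0.013 0.129] 44.0
[ 0.692 -0.195  0.131] -75.7
[0.632 0.047 0.131] 103.9
[ 0.573 -0.16   0.132] -136.1
[ 0.543 -0.039  0.132] 163.4
11.5333 [0.66136725 0.16405242 0.25057839] [1.79992934e+02 2.10929975e-02 8.20966196e+01] [-0.37452328  0.79808085 -1.47870089]
```

```bash
python3 -m jog '[[0,-0.72,-0.4,0,0],[0,-0.72,-0.4,0,0],[0,-0.72,-0.4,0,0],[0,-0.72,-0.4,0,0],[0,-0.72,-0.4,0,0],[0,-0.72,-0.4,0,0],[0,-0.72,-0.4,0,0],[0,-0.72,-0.4,0,0],[0,0,0,0,0]]'
python3 -m jog '[[0,0,0,0.6,0],[0,0,0,1,0],[0,0,0,1,0],[0,0,0,0.6,0],[0,0,0,0.3,0],[0,0,0,0,0],[0,0,0,0,0]]'
```

```text
time_s: 12.33
tool_pos: [0.5805, 0.0557, 0.2504]
tool_rot: [-180.0, 0.2, 81.4]
force: [1.3, 0.0, -2.0]
grip_width: 0.0236
grasp_force: 35.0
time_s: 12.92
tool_pos: [0.5819, 0.0596, 0.1807]
tool_rot: [180.0, -0.0, 81.7]
force: [0.3, -0.0, -0.9]
grip_width: 0.0239
grasp_force: 35.0
```

Run:
```python
import numpy as np
def sim(rows,I,r=.125,gap=.010,k=250):
    n=40;dt=1/12/n;f=0.;vf=0;th=np.arcsin(-.0462/r);w=0;out=[];cm=0
    for y in rows:
        for j in range(n):
            f+=y*.02/n; s=r*np.sin(th)+.0462+gap
            c=f-s;cm=max(cm,c);F=max(0,c)*k+(max(0,c-.015))*2e4
            w+=(F*r*np.cos(th)-.005*w-.003*(w>0))/I*dt;th+=w*dt
        out.append((round(c*1e3,1),round(w,2)))
    return cm,w,np.degrees(th),out
rows=[.2,.3,.35,.4,.5,.6,.7,.8,.85,.85,.7,.4,.2,0]
for I in(.143,.19,.238):
    a=sim(rows,I);print(I,round(a[0]*1e3,1),a[1],a[2],sum(rows)*20,a[3])
```

```text
0.143 16.8 1.9846061432808004 69.18534373366127 137.0 [(np.float64(-6.0), np.float64(0.0)), (np.float64(0.0), np.float64(0.0)), (np.float64(6.8), np.float64(0.06)), (np.float64(13.5), np.float64(0.23)), (np.float64(14.9), np.float64(1.77)), (np.float64(7.9), np.float64(1.96)), (np.float64(1.0), np.float64(2.04)), (np.float64(-4.0), np.float64(2.03)), (np.float64(-7.2), np.float64(2.02)), (np.float64(-9.1), np.float64(2.01)), (np.float64(-12.1), np.float64(2.01)), (np.float64(-18.8), np.float64(2.0)), (np.float64(-26.9), np.float64(1.99)), (np.float64(-35.9), np.float64(1.98))]
0.19 17.3 2.004248282353578 69.60883413552075 137.0 [(np.float64(-6.0), np.float64(0.0)), (np.float64(0.0), np.float64(0.0)), (np.float64(6.9), np.float64(0.04)), (np.float64(13.9), np.float64(0.18)), (np.float64(15.5), np.float64(1.82)), (np.float64(8.1), np.float64(1.99)), (np.float64(1.1), np.float64(2.04)), (np.float64(-4.0), np.float64(2.04)), (np.float64(-7.4), np.float64(2.03)), (np.float64(-9.3), np.float64(2.03)), (np.float64(-12.4), np.float64(2.02)), (np.float64(-19.2), np.float64(2.02)), (np.float64(-27.2), np.float64(2.01)), (np.float64(-36.2), np.float64(2.0))]
0.238 17.8 2.030502160382754 70.2554317191112 137.0 [(np.float64(-6.0), np.float64(0.0)), (np.float64(0.0), np.float64(0.0)), (np.float64(6.9), np.float64(0.04)), (np.float64(14.1), np.float64(0.14)), (np.float64(16.3), np.float64(1.79)), (np.float64(8.5), np.float64(2.01)), (np.float64(1.3), np.float64(2.06)), (np.float64(-4.0), np.float64(2.06)), (np.float64(-7.5), np.float64(2.05)), (np.float64(-9.7), np.float64(2.05)), (np.float64(-12.9), np.float64(2.04)), (np.float64(-19.8), np.float64(2.04)), (np.float64(-27.8), np.float64(2.04)), (np.float64(-36.7), np.float64(2.03))]
```

```bash
cat > push.py <<'E'
import numpy as np
def sim(rows,I,r=.125,gap=.010,k=250):
    n=80;dt=1/12/n;f=0.;th=np.arcsin(-.0462/r);w=0;out=[];cm=0
    for y in rows:
        for j in range(n):
            f+=y*.02/n; c=f-(r*np.sin(th)+.0462+gap);cm=max(cm,c)
            F=max(0,c)*k+(max(0,c-.015))*5e3
            w+=(F*r*np.cos(th)-.005*w-.003*(w>0))/I*dt;th+=w*dt
        out.append((round(float(c*1e3),1),round(float(w),2),round(float(np.degrees(th)))))
    return cm,w,np.degrees(th),out
if __name__=="__main__":
  for rows in([.25,.25,.25,.2,.25,.3,.4,.5,.6,.7,.8,.8,.5,.2,0],[.25,.25,.25,.2,.2,.3,.4,.55,.65,.75,.85,.9,.9,.5,.2,0]):
    for I in(.143,.19,.238):
      a=sim(rows,I);print(I,round(a[0]*1e3,1),a[1],sum(rows)*20,a[3])
E
python3 push.py
```

```text
0.143 15.5 2.00280797246198 120.0 [(-5.0, 0.0, -22), (0.0, 0.0, -22), (4.9, 0.04, -22), (8.0, 0.15, -21), (10.8, 0.31, -20), (12.8, 0.51, -18), (14.5, 0.75, -15), (15.3, 1.12, -11), (14.0, 1.42, -5), (12.0, 1.66, 3), (9.9, 1.85, 11), (6.6, 1.99, 20), (-2.4, 2.02, 30), (-15.6, 2.01, 40), (-30.6, 2.0, 49)]
0.19 16.7 1.8582224856579377 120.0 [(-5.0, 0.0, -22), (0.0, 0.0, -22), (4.9, 0.03, -22), (8.2, 0.11, -21), (11.6, 0.24, -20), (14.4, 0.41, -19), (16.6, 0.86, -16), (14.8, 1.39, -11), (11.5, 1.56, -3), (8.5, 1.7, 4), (6.5, 1.8, 13), (4.3, 1.86, 21), (-3.2, 1.87, 30), (-15.2, 1.86, 39), (-29.2, 1.86, 48)]
0.238 17.6 1.8171906794307038 120.0 [(-5.0, 0.0, -22), (0.0, 0.0, -22), (4.9, 0.02, -22), (8.4, 0.09, -21), (12.0, 0.2, -21), (15.5, 0.35, -19), (17.5, 0.94, -17), (14.9, 1.47, -11), (11.0, 1.6, -3), (7.7, 1.7, 5), (5.8, 1.77, 13), (4.0, 1.82, 22), (-3.1, 1.83, 30), (-14.8, 1.82, 39), (-28.5, 1.82, 48)]
0.143 16.0 2.1732784265701572 143.0 [(-5.0, 0.0, -22), (0.0, 0.0, -22), (4.9, 0.04, -22), (8.0, 0.15, -21), (9.8, 0.3, -20), (12.0, 0.49, -18), (14.0, 0.72, -15), (15.9, 1.17, -11), (14.0, 1.64, -4), (10.8, 1.86, 4), (7.8, 2.02, 14), (5.3, 2.13, 23), (3.6, 2.19, 34), (-4.2, 2.19, 44), (-15.0, 2.18, 55), (-26.4, 2.17, 65)]
0.19 17.4 2.05063600164176 143.0 [(-5.0, 0.0, -22), (0.0, 0.0, -22), (4.9, 0.03, -22), (8.2, 0.11, -21), (10.6, 0.23, -20), (13.6, 0.39, -19), (16.4, 0.73, -17), (16.2, 1.49, -11), (12.2, 1.75, -3), (8.3, 1.88, 5), (5.5, 1.97, 15), (3.8, 2.03, 24), (3.2, 2.06, 34), (-3.5, 2.06, 44), (-13.7, 2.06, 54), (-24.9, 2.05, 63)]
0.238 18.1 2.0148534937491527 143.0 [(-5.0, 0.0, -22), (0.0, 0.0, -22), (4.9, 0.02, -22), (8.4, 0.09, -21), (11.0, 0.19, -21), (14.6, 0.32, -20), (17.6, 0.81, -17), (16.5, 1.56, -11), (12.0, 1.77, -3), (7.9, 1.88, 6), (5.3, 1.95, 15), (4.0, 1.99, 24), (3.7, 2.02, 34), (-2.8, 2.02, 43), (-12.9, 2.02, 53), (-24.1, 2.01, 63)]
```

Run:
```python
from push import sim
import numpy as np
rows=[.25,.25]
for i in range(14):
    tgt=min(13,5+4*i)
    best=min(np.arange(0,1.01,.05),key=lambda y:abs(sim(rows+[y],.225)[3][-1][0]-tgt))
    rows.append(round(float(best),2))
print(rows)
for n in (11,12,13,14):
  R=rows[:n]+[rows[n-1]*.6,.2,0]
  for I in(.143,.19,.238):
    a=sim(R,I);print(n,I,round(a[0]*1e3,1),round(a[1],2),a[3][-3:],sum(R)*20, [q[0] for q in a[3]])
```

```text
[0.25, 0.25, 0.25, 0.25, 0.25, 0.15, 0.2, 0.3, 0.35, 0.45, 0.55, 0.6, 0.65, 0.75, 0.75, 0.8]
11 0.143 11.6 1.08 [(-0.5, 1.09, 7), (-7.6, 1.09, 13), (-18.5, 1.08, 18)] 75.60000000000001 [-5.0, 0.0, 4.9, 9.0, 11.6, 10.4, 8.4, 6.7, 4.8, 3.9, 4.2, -0.5, -7.6, -18.5]
11 0.19 12.5 1.2 [(4.1, 1.2, 5), (-4.3, 1.21, 11), (-16.5, 1.2, 17)] 75.60000000000001 [-5.0, 0.0, 4.9, 9.2, 12.4, 12.1, 11.2, 10.8, 9.8, 9.4, 9.5, 4.1, -4.3, -16.5]
11 0.238 14.8 1.25 [(9.5, 1.2, 3), (0.7, 1.25, 9), (-12.0, 1.25, 15)] 75.60000000000001 [-5.0, 0.0, 4.9, 9.4, 12.9, 13.2, 13.1, 13.6, 13.6, 14.0, 14.8, 9.5, 0.7, -12.0]
12 0.143 11.6 1.17 [(0.0, 1.18, 13), (-7.8, 1.17, 19), (-19.1, 1.17, 24)] 88.2 [-5.0, 0.0, 4.9, 9.0, 11.6, 10.4, 8.4, 6.7, 4.8, 3.9, 4.2, 4.8, 0.0, -7.8, -19.1]
12 0.19 12.5 1.32 [(3.4, 1.32, 11), (-5.9, 1.32, 18), (-18.7, 1.32, 24)] 88.2 [-5.0, 0.0, 4.9, 9.2, 12.4, 12.1, 11.2, 10.8, 9.8, 9.4, 9.5, 9.4, 3.4, -5.9, -18.7]
12 0.238 15.0 1.39 [(8.6, 1.35, 9), (-1.5, 1.39, 16), (-15.1, 1.39, 22)] 88.2 [-5.0, 0.0, 4.9, 9.4, 12.9, 13.2, 13.1, 13.6, 13.6, 14.0, 14.8, 14.8, 8.6, -1.5, -15.1]
13 0.143 11.6
[... 319 characters left out ...]
2]
13 0.238 15.0 1.52 [(7.4, 1.5, 16), (-3.5, 1.52, 23), (-17.6, 1.52, 30)] 101.8 [-5.0, 0.0, 4.9, 9.4, 12.9, 13.2, 13.1, 13.6, 13.6, 14.0, 14.8, 14.8, 14.3, 7.4, -3.5, -17.6]
14 0.143 11.6 1.43 [(3.4, 1.43, 26), (-5.6, 1.44, 33), (-17.7, 1.43, 40)] 118.0 [-5.0, 0.0, 4.9, 9.0, 11.6, 10.4, 8.4, 6.7, 4.8, 3.9, 4.2, 4.8, 5.6, 7.8, 3.4, -5.6, -17.7]
14 0.19 12.5 1.56 [(4.1, 1.56, 26), (-6.1, 1.56, 33), (-19.2, 1.56, 40)] 118.0 [-5.0, 0.0, 4.9, 9.2, 12.4, 12.1, 11.2, 10.8, 9.8, 9.4, 9.5, 9.4, 9.1, 9.8, 4.1, -6.1, -19.2]
14 0.238 15.0 1.66 [(7.8, 1.65, 24), (-3.6, 1.67, 32), (-17.7, 1.66, 40)] 118.0 [-5.0, 0.0, 4.9, 9.4, 12.9, 13.2, 13.1, 13.6, 13.6, 14.0, 14.8, 14.8, 14.3, 14.4, 7.8, -3.6, -17.7]
```

```bash
python3 -m jog '[[0,0,0.25,0,0],[0,0,0.25,0,0],[0,0,0.25,0,0],[0,0,0.25,0,0],[0,0,0.2,0,0],[0,0,0.15,0,0],[0,0,0.2,0,0],[0,0,0.3,0,0],[0,0,0.35,0,0],[0,0,0.45,0,0],[0,0,0.55,0,0],[0,0,0.6,0,0]]'
python3 -m jog '[[0,0,0.7,0,0],[0,0,0.75,0,0],[0,0,0.5,-0.3,0],[0,0.4,0.2,-1,0],[0,0.8,0.1,-1,0],[0,0.8,0,-1,0],[0,0.8,0,-0.7,0],[0,0.8,0,0,0.1],[0,0.5,0,0,0.15]]'
cat > ang.py <<'E'
from h import *
from cell import env, read_camera
from scipy.optimize import minimize_scalar
hub=np.array([.6616,-.0745])
def meas():
    o=env.get_obs();c=read_camera("top");P=cloud(c)+np.array([0,.005,0]);X,Y,Z=P[...,0]-hub[0],P[...,1]-hub[1],P[...,2]
    S=cv2.cvtColor(c["color"],cv2.COLOR_RGB2HSV)[...,1];r=np.hypot(X,Y)
    k=(Z>.09)&(Z<.15)&(abs(r-.125)<.02)&(S<90)
    nn,lab,st,_=cv2.connectedComponentsWithStats(k.astype(np.uint8));a=[]
    for i in range(1,nn):
        if 10<st[i,4]<60:
            q=lab==i;a.append(np.arctan2(Y[q].mean(),X[q].mean()))
    p6=np.angle(np.mean(np.exp(6j*np.array(a))))/6   # mod 60deg
    m=(Z>.055)&(Z<.082)&(r<.205)&(r>.165)&(S<60)    # outer band: long axis by 2nd moment
    p2=np.angle(np.sum(np.exp(2j*np.arctan2(Y[m],X[m]))))/2
    t=min((p6+j*np.pi/3 for j in range(-6,6)),key=lambda x:abs(np.angle(np.exp(2j*(x-p2)))))
    return o,np.degrees(t)%180,np.degrees(p2)%180,len(a)
E
python3 - <<'E'
from ang import *
a=meas();b=meas()
for q in(a,b):print(q[0]["time_s"],q[1:],q[0]["tool_pos"].round(4),q[0]["tool_rot"][2])
E
```

```text
time_s: 13.92
tool_pos: [0.656, 0.0485, 0.1798]
tool_rot: [-179.8, 0.0, 81.8]
force: [-3.1, 1.3, -1.3]
grip_width: 0.0239
grasp_force: 35.0
time_s: 14.67
tool_pos: [0.7159, 0.1244, 0.2622]
tool_rot: [179.8, -0.2, 70.3]
force: [0.2, 0.9, -1.7]
grip_width: 0.0237
grasp_force: 35.0
14.6667 (np.float64(68.1936694471417), np.float64(51.97779458241491), 4) [0.7159 0.1244 0.2622] 70.27109563142157
14.7167 (np.float64(63.08964858110977), np.float64(49.186506120021015), 5) [0.7154 0.1265 0.2615] 70.02481049416426
```

```bash
python3 -m jog '[[0,0.28,-0.82,0,0],[0,0.28,-0.82,0,0],[0,0.28,-0.82,0,0],[0,0.28,-0.82,0.3,0.1],[0,0,0,0.7,0.15],[0,0,0,0.8,0.15],[0,0,0,0.8,0.15],[0,0,0,0.8,0.15],[0,0,0,0.8,0.15],[0,0,0,0.8,0.15],[0,0,0,0.8,0.15],[0,0,0,0.6,0.15]]'
python3 -m jog '[[0,0,0,0.3,0.15],[0,0,0,0,0.1],[0,0,0,0,0]]'
python3 - <<'E'
from ang import *
a=meas();b=meas()
for q in(a,b):print(q[0]["time_s"],q[1:],q[0]["tool_pos"].round(4),q[0]["tool_rot"][2],q[0]["force"])
E
```

```text
time_s: 15.77
tool_pos: [0.6604, 0.163, 0.1308]
tool_rot: [179.9, 0.0, 11.7]
force: [-0.3, 0.7, -2.5]
grip_width: 0.0237
grasp_force: 35.0
time_s: 16.02
tool_pos: [0.6604, 0.1633, 0.1257]
tool_rot: [179.9, -0.0, 0.7]
force: [0.6, -0.3, -1.1]
grip_width: 0.0239
grasp_force: 35.0
16.0167 (np.float64(114.55261008744591), np.float64(125.28121899711806), 6) [0.6604 0.1633 0.1257] 0.6788579711394782 [ 0.63314238 -0.25739505 -1.09911544]
16.0667 (np.float64(109.62713089676777), np.float64(111.56213568039121), 6) [0.6605 0.1638 0.1262] 0.8619860412176482 [-0.43955378  0.17534416 -1.18192954]
```

```bash
cat > plan.py <<'E'
import numpy as np,sys
def h(th): f=np.radians(90-th);return np.sqrt((.178*np.cos(f))**2+(.156*np.sin(f))**2)+.018
# args: theta(deg) at t=now, omega deg/s (positive clockwise), current y, c mm, n, lead s, decel deg/s2
th,w,y,c,n,lead,dec=map(float,sys.argv[1:8])
out=[]
for i in range(1,int(n)+1):
    t=i/12+lead;T=th-w*t+.5*dec*t*t
    yt=-.0745+h(T)+.035-c/1e3
    d=np.clip(round((y-yt)/.02,2),-1,1);y-=d*.02;out.append((float(d),round(float(y),4)))
print([a for a,_ in out],out[-1],"theta end",(th-w*n/12+.5*dec*(n/12)**2)%180)
E
python3 plan.py 109.63 98.3 .1636 5.5 12 0.02 7; python3 plan.py 109.63 98.3 .1636 0 4 0.02 7
```

```text
[0.66, -0.03, 0.01, 0.06, 0.08, 0.12, 0.14, 0.15, 0.14, 0.14, 0.12, 0.08] (0.08, 0.1302) theta end 14.829999999999998
[0.38, -0.02, 0.01, 0.05] (0.05, 0.1552) theta end 77.25222222222222
```

```bash
python3 plan.py 104.7 98 .1636 5.5 9 0.02 7
```

```text
[0.64, -0.01, 0.04, 0.08, 0.1, 0.13, 0.15, 0.15, 0.14] (0.14, 0.1352) theta end 33.16875
```

```bash
python3 -m jog '[[0,0,0.3,0,0],[0,0,0.25,0,0],[0,0,0.12,0,0],[0,0,0.08,0,0],[0,0,0.1,0,0],[0,0,0.13,0,0]]'
python3 - <<'E'
from ang import *
a=meas()
for q in(a,):print(q[0]["time_s"],q[1:],q[0]["tool_pos"].round(4),q[0]["tool_rot"][2],q[0]["force"])
E
python3 plan.py 55.7 98 .144 5.5 1 0 7
```

```text
time_s: 16.62
tool_pos: [0.6598, 0.1457, 0.1266]
tool_rot: [-180.0, -0.0, 0.7]
force: [0.4, -0.1, -1.1]
grip_width: 0.0242
grasp_force: 35.0
16.6167 (np.float64(56.92767769604552), np.float64(45.21918391961012), 6) [0.6598 0.1457 0.1266] 0.7364392464920673 [ 0.43731992 -0.12257502 -1.05804337]
[0.13] (0.13, 0.1414) theta end 47.557638888888896
```

```bash
python3 plan.py 52.1 95.8 .144 6 6 0.05 9
```

```text
[0.31, 0.15, 0.13, 0.1, 0.06, 0.02] (0.02, 0.1286) theta end 5.325000000000003
```

```bash
python3 -m jog '[[0,0,0.26,0,0],[0,0,0.18,0,0],[0,0,0.13,0,0]]' | grep -E 'pos|force|time'
python3 -m jog '[[0,0,0.1,0,0],[0,0,0.06,0,0]]'| grep -E 'pos|force|time'
python3 - <<'E'
from ang import *
a=meas()
for q in(a,):print(q[0]["time_s"],q[1:],q[0]["tool_pos"].round(4),q[0]["tool_rot"][2],q[0]["force"],q[0]["wrist_torque"])
E
```

```text
time_s: 16.92
tool_pos: [0.6601, 0.1336, 0.1265]
force: [1.0, -0.1, -0.3]
grasp_force: 35.0
time_s: 17.08
tool_pos: [0.66, 0.1306, 0.1265]
force: [-0.0, -0.6, -0.9]
grasp_force: 35.0
17.0833 (np.float64(12.768689350878219), np.float64(18.32612422325257), 6) [0.66   0.1306 0.1265] 0.6790519047437873 [-8.80043539e-04 -5.91218300e-01 -9.44530266e-01] [ 0.13448177 -0.0070251  -0.03447097]
```

```bash
python3 plan.py 8.0 94.3 .1294 7 6 0.05 7
```

```text
[0.09, -0.05, -0.08, -0.11, -0.14, -0.14] (-0.14, 0.138) theta end 141.725
```

```bash
cat > st.sh <<'E'
python3 -c 'from cell import env;o=env.get_obs();print(round(o["time_s"],3),o["tool_pos"].round(4),o["force"].round(2),o["wrist_torque"].round(3))'
E
python3 -m jog '[[0,0,0.08,0,0],[0,0,-0.04,0,0]]'>/dev/null; sh st.sh
python3 -m jog '[[0,0,-0.08,0,0],[0,0,-0.11,0,0]]'>/dev/null; sh st.sh
python3 - <<'E'
from ang import *
a=meas()
for q in(a,):print(q[0]["time_s"],q[1:],q[0]["tool_pos"].round(4))
E
sh st.sh
```

```text
17.3 [0.6601 0.1298 0.1265] [-1.1   0.64 -1.16] [ 0.111 -0.028 -0.015]
17.467 [0.6599 0.1342 0.1265] [-0.28  0.07 -1.94] [ 0.073  0.015 -0.01 ]
17.4667 (np.float64(157.3554640448647), np.float64(175.48124320576323), 6) [0.6599 0.1342 0.1265]
17.517 [0.6598 0.1352 0.1265] [ 0.42  0.02 -1.65] [ 0.121 -0.019 -0.017]
```

```bash
python3 plan.py 152.7 92 .1344 5.5 6 0.03 8
```

```text
[-0.16, -0.14, -0.14, -0.13, -0.11, -0.08] (-0.08, 0.1496) theta end 107.69999999999999
```

```bash
python3 -m jog '[[0,0,-0.12,0,0],[0,0,-0.14,0,0],[0,0,-0.14,0,0]]'>/dev/null; sh st.sh
python3 -m jog '[[0,0,-0.12,0,0],[0,0,-0.1,0,0]]'>/dev/null; sh st.sh
python3 - <<'E'
from ang import *
a=meas()
for q in(a,):print(q[0]["time_s"],q[1:],q[0]["tool_pos"].round(4))
E
sh st.sh
```

```text
17.767 [0.6598 0.1427 0.1265] [ 0.26  0.3  -1.71] [ 0.151 -0.047  0.012]
17.933 [0.6597 0.1472 0.1265] [ 0.03  0.3  -1.61] [ 0.156 -0.059 -0.029]
17.9333 (np.float64(115.12153244392519), np.float64(120.99985363443815), 6) [0.6597 0.1472 0.1265]
17.983 [0.6596 0.1477 0.1266] [-0.04  0.5  -1.05] [ 0.216  0.015 -0.033]
```

```bash
python3 plan.py 110.6 90 .1477 5 10 0.03 9
```

```text
[-0.16, -0.03, 0.01, 0.03, 0.07, 0.09, 0.11, 0.13, 0.13, 0.13] (0.13, 0.1375) theta end 38.724999999999994
```

```bash
python3 -m jog '[[0,0,-0.11,0,0],[0,0,-0.05,0,0],[0,0,0,0,0]]'>/dev/null; sh st.sh
python3 -m jog '[[0,0,0.04,0,0],[0,0,0.07,0,0]]'>/dev/null; sh st.sh
python3 - <<'E'
from ang import *
a=meas()
for q in(a,):print(q[0]["time_s"],q[1:],q[0]["tool_pos"].round(4))
E
sh st.sh
```

```text
18.233 [0.6597 0.1501 0.1265] [-0.31  1.06 -1.14] [ 0.164 -0.003  0.031]
18.4 [0.6598 0.1476 0.1265] [ 0.02  0.95 -1.66] [ 0.262 -0.053  0.023]
18.4 (np.float64(74.54091937668625), np.float64(56.63245005391404), 6) [0.6598 0.1476 0.1265]
18.45 [0.6599 0.1469 0.1265] [ 0.23  0.11 -0.65] [ 0.203 -0.036 -0.004]
```

```bash
python3 plan.py 70.2 86.5 .1469 5 8 0.03 8
```

```text
[0.02, 0.13, 0.13, 0.13, 0.13, 0.12, 0.09, 0.07] (0.07, 0.1305) theta end 14.311111111111117
```

```bash
python3 -m jog '[[0,0,0.04,0,0],[0,0,0.12,0,0],[0,0,0.13,0,0]]'>/dev/null; sh st.sh
python3 -m jog '[[0,0,0.13,0,0],[0,0,0.13,0,0],[0,0,0.11,0,0]]'>/dev/null; sh st.sh
python3 - <<'E'
from ang import *
a=meas()
for q in(a,):print(q[0]["time_s"],q[1:],q[0]["tool_pos"].round(4))
E
sh st.sh
```

```text
18.7 [0.6598 0.1414 0.1265] [ 0.54  0.64 -1.59] [0.171 0.017 0.014]
18.95 [0.66   0.1337 0.1265] [-0.05  0.63 -1.61] [ 0.108  0.027 -0.037]
18.95 (np.float64(28.34216546724625), np.float64(27.452597184324386), 6) [0.66   0.1337 0.1265]
19.0 [0.6601 0.1331 0.1265] [-0.03  0.02 -2.03] [0.101 0.067 0.03 ]
```

```bash
python3 plan.py 24.2 83 .1331 5.5 10 0.03 8
```

```text
[0.13, 0.05, 0.02, -0.01, -0.04, -0.06, -0.1, -0.1, -0.12, -0.12] (-0.12, 0.1401) theta end 137.8111111111111
```

```bash
python3 -m jog '[[0,0,0.11,0,0],[0,0,0.06,0,0],[0,0,0.02,0,0]]'>/dev/null; sh st.sh
python3 -m jog '[[0,0,-0.01,0,0],[0,0,-0.04,0,0]]'>/dev/null; sh st.sh
python3 - <<'E'
from ang import *
a=meas()
for q in(a,):print(q[0]["time_s"],q[1:],q[0]["tool_pos"].round(4))
E
sh st.sh
```

```text
19.25 [0.66   0.13   0.1264] [-0.55 -0.69 -2.13] [ 0.116 -0.002  0.023]
19.417 [0.66   0.1313 0.1265] [-0.02 -0.1  -1.74] [0.073 0.013 0.009]
19.4167 (np.float64(170.00785946822634), np.float64(4.585000885570529), 6) [0.66   0.1313 0.1265]
19.467 [0.6599 0.1318 0.1265] [-0.8   0.61 -0.74] [ 0.092  0.034 -0.025]
```

```bash
python3 plan.py 166 81.5 .1318 6 10 0.03 8
```

```text
[-0.02, -0.1, -0.12, -0.13, -0.12, -0.12, -0.1, -0.09, -0.07, -0.04] (-0.04, 0.15) theta end 100.8611111111111
```

```bash
python3 -m jog '[[0,0,-0.02,0,0],[0,0,-0.1,0,0],[0,0,-0.12,0,0]]'>/dev/null; sh st.sh
python3 -m jog '[[0,0,-0.12,0,0],[0,0,-0.12,0,0],[0,0,-0.11,0,0]]'>/dev/null; sh st.sh
python3 - <<'E'
from ang import *
a=meas()
for q in(a,):print(q[0]["time_s"],q[1:],q[0]["tool_pos"].round(4))
E
sh st.sh
```

```text
19.717 [0.6599 0.1366 0.1265] [-0.49  1.14 -1.01] [ 0.162  0.053 -0.013]
19.967 [0.6598 0.1439 0.1265] [ 0.45  0.62 -2.53] [ 0.188 -0.005 -0.053]
19.9667 (np.float64(126.00335803016978), np.float64(144.02347955672764), 6) [0.6598 0.1439 0.1265]
20.017 [0.6597 0.1445 0.1266] [-0.2  1.1 -2. ] [ 0.267 -0.007  0.001]
```

```bash
python3 plan.py 122.1 79.3 .1445 5.5 12 0.03 8
```

```text
[-0.16, -0.08, -0.05, -0.03, -0.0, 0.02, 0.04, 0.07, 0.09, 0.09, 0.11, 0.11] (0.11, 0.1403) theta end 46.8
```

```bash
python3 -m jog '[[0,0,-0.13,0,0],[0,0,-0.09,0,0],[0,0,-0.05,0,0],[0,0,-0.03,0,0]]'>/dev/null; sh st.sh
python3 -m jog '[[0,0,0,0,0],[0,0,0.02,0,0],[0,0,0.04,0,0]]'>/dev/null; sh st.sh
python3 - <<'E'
from ang import *
a=meas()
for q in(a,):print(q[0]["time_s"],q[1:],q[0]["tool_pos"].round(4))
E
sh st.sh
```

```text
20.35 [0.6597 0.1497 0.1265] [ 0.23  1.22 -1.07] [ 0.225 -0.087 -0.01 ]
20.6 [0.6598 0.1481 0.1265] [-0.68  1.02 -1.69] [ 0.245 -0.023  0.022]
20.6 (np.float64(78.33843502483347), np.float64(59.78838713014342), 6) [0.6598 0.1481 0.1265]
20.65 [0.6599 0.1478 0.1265] [ 0.35  0.78 -1.01] [ 0.287 -0.028 -0.014]
```

```bash
python3 plan.py 74.6 74.8 .1478 8 12 0.03 10
```

```text
[0.13, 0.1, 0.1, 0.11, 0.11, 0.11, 0.11, 0.09, 0.08, 0.06, 0.04, 0.02] (0.02, 0.1266) theta end 4.799999999999997
```

```bash
python3 -m jog '[[0,0,0.12,0,0],[0,0,0.1,0,0],[0,0,0.1,0,0],[0,0,0.11,0,0],[0,0,0.11,0,0],[0,0,0.11,0,0],[0,0,0.11,0,0],[0,0,0.1,0,0],[0,0,0.08,0,0],[0,0,0.06,0,0],[0,0,0.04,0,0],[0,0,0.02,0,0]]'>/dev/null; sh st.sh
python3 - <<'E'
from ang import *
a=meas()
for q in(a,):print(q[0]["time_s"],q[1:],q[0]["tool_pos"].round(4))
E
python3 plan.py 3 63 .1270 9 12 0.03 12
```

```text
21.65 [0.6601 0.1267 0.1265] [ 0.59  0.91 -1.71] [ 0.376 -0.01  -0.003]
21.65 (np.float64(4.979160798590954), np.float64(14.024943020061784), 6) [0.6601 0.1267 0.1265]
[0.07, -0.02, -0.05, -0.05, -0.07, -0.07, -0.08, -0.09, -0.08, -0.09, -0.08, -0.08] (-0.08, 0.1408) theta end 126.0
```

```bash
python3 plan.py 1.8 64.5 .1267 9.5 12 0.03 13
```

```text
[0.07, -0.02, -0.05, -0.06, -0.07, -0.08, -0.09, -0.09, -0.08, -0.09, -0.08, -0.08] (-0.08, 0.1411) theta end 123.8
```

```bash
python3 -m jog '[[0,0,0.05,0,0],[0,0,-0.01,0,0],[0,0,-0.04,0,0],[0,0,-0.06,0,0],[0,0,-0.07,0,0],[0,0,-0.08,0,0],[0,0,-0.09,0,0],[0,0,-0.09,0,0],[0,0,-0.08,0,0],[0,0,-0.09,0,0],[0,0,-0.08,0,0],[0,0,-0.08,0,0]]'>/dev/null; sh st.sh
python3 - <<'E'
from ang import *
a=meas()
for q in(a,):print(q[0]["time_s"],q[1:],q[0]["tool_pos"].round(4))
E
sh st.sh
```

```text
22.7 [0.6599 0.1415 0.1265] [ 0.68  0.99 -2.41] [ 0.369 -0.022  0.019]
22.7 (np.float64(122.62311051298718), np.float64(136.9182535757972), 6) [0.6599 0.1415 0.1265]
22.75 [0.6598 0.142  0.1266] [ 0.62  1.65 -1.32] [ 0.499 -0.054  0.032]
```

```bash
python3 plan.py 120 53 .142 10 12 0.03 12
```

```text
[-0.05, -0.06, -0.04, -0.03, -0.03, -0.01, -0.0, 0.0, 0.01, 0.02, 0.03, 0.04] (0.04, 0.1444) theta end 73.0
```

```bash
python3 -m jog '[[0,0,-0.05,0,0],[0,0,-0.06,0,0],[0,0,-0.04,0,0],[0,0,-0.03,0,0],[0,0,-0.03,0,0],[0,0,-0.01,0,0],[0,0,0,0,0],[0,0,0,0,0],[0,0,0.01,0,0],[0,0,0.02,0,0],[0,0,0.03,0,0],[0,0,0.04,0,0]]'>/dev/null; sh st.sh
python3 - <<'E'
from ang import *
a=meas()
for q in(a,):print(q[0]["time_s"],q[1:],q[0]["tool_pos"].round(4))
E
sh st.sh; for w in 39 42; do python3 plan.py 71.5 $w .144 10 12 0.03 12; done
```

```text
23.75 [0.6598 0.1438 0.1265] [ 0.44  1.35 -1.95] [ 0.605 -0.088 -0.018]
23.75 (np.float64(78.39104441371677), np.float64(59.709161961653436), 6) [0.6598 0.1438 0.1265]
23.8 [0.6599 0.1435 0.1265] [ 0.91  2.3  -0.99] [ 0.541 -0.108 -0.014]
[0.03, 0.04, 0.05, 0.05, 0.05, 0.05, 0.05, 0.04, 0.05, 0.05, 0.04, 0.05] (0.05, 0.133) theta end 38.5
[0.04, 0.04, 0.05, 0.06, 0.05, 0.05, 0.06, 0.05, 0.06, 0.05, 0.05, 0.04] (0.04, 0.132) theta end 35.5
```

```bash
python3 plan.py 76.6 35.5 .1435 6 12 0.03 2
```

```text
[-0.26, 0.04, 0.03, 0.04, 0.05, 0.04, 0.05, 0.05, 0.06, 0.05, 0.05, 0.06] (0.06, 0.1383) theta end 42.099999999999994
```

```bash
python3 -m jog '[[0,0,-0.08,0,0],[0,0,-0.06,0,0],[0,0,0,0,0],[0,0,0.02,0,0],[0,0,0.04,0,0],[0,0,0.05,0,0],[0,0,0.05,0,0],[0,0,0.05,0,0],[0,0,0.05,0,0],[0,0,0.05,0,0],[0,0,0.05,0,0],[0,0,0.06,0,0]]'>/dev/null; sh st.sh
python3 - <<'E'
from ang import *
a=meas();b=meas()
for q in(a,b):print(q[0]["time_s"],q[1:],q[0]["tool_pos"].round(4))
E
sh st.sh;python3 plan.py 38 35 .1381 6 12 0.03 2
```

```text
24.8 [0.6599 0.1381 0.1265] [-0.06  0.78 -1.04] [ 0.303 -0.033  0.002]
24.8 (np.float64(45.507537834798654), np.float64(37.95666850321042), 6) [0.6599 0.1381 0.1265]
24.85 (np.float64(43.97130222760799), np.float64(37.01181087960737), 6) [0.66   0.1377 0.1265]
24.9 [0.66   0.1377 0.1265] [ 0.41  0.93 -1.45] [ 0.178 -0.009  0.031]
[0.12, 0.05, 0.05, 0.05, 0.04, 0.04, 0.03, 0.03, 0.02, 0.02, 0.02, 0.01] (0.01, 0.1285) theta end 4.0
```

```bash
python3 plan.py 42.5 30 .1377 6 12 0.03 2
```

```text
[0.0, 0.05, 0.05, 0.04, 0.04, 0.04, 0.04, 0.04, 0.03, 0.03, 0.02, 0.02] (0.02, 0.1297) theta end 13.5
```

```bash
python3 -m jog '[[0,0,0.02,0,0],[0,0,0.05,0,0],[0,0,0.05,0,0],[0,0,0.04,0,0],[0,0,0.04,0,0],[0,0,0.04,0,0],[0,0,0.04,0,0],[0,0,0.05,0,0],[0,0,0.06,0,0],[0,0,0.05,0,0],[0,0,0.05,0,0],[0,0,0.04,0,0]]'>/dev/null; sh st.sh
python3 - <<'E'
from ang import *
a=meas()
for q in(a,):print(q[0]["time_s"],q[1:],q[0]["tool_pos"].round(4))
E
sh st.sh;python3 plan.py 13 28 .128 10 12 0.03 8
```

```text
25.9 [0.6601 0.1275 0.1266] [ 0.55  1.5  -1.61] [ 0.312 -0.051  0.022]
25.9 (np.float64(14.980823884769507), np.float64(19.939087740852834), 5) [0.6601 0.1275 0.1266]
25.95 [0.6601 0.1273 0.1265] [ 0.47  1.45 -2.99] [ 0.269 -0.018 -0.066]
[0.14, 0.01, 0.01, 0.01, 0.0, 0.0, 0.0, -0.0, -0.01, -0.01, -0.01, -0.01] (-0.01, 0.1254) theta end 169.0
```

```bash
python3 -m jog '[[0,0,0.06,0,0],[0,0,0.06,0,0],[0,0,0.04,0,0],[0,0,0,0,0],[0,0,0,0,0],[0,0,0,0,0],[0,0,0,0,0],[0,0,0,0,0],[0,0,0,0,0],[0,0,0,0,0],[0,0,0,0,0],[0,0,0,0,0]]'>/dev/null; sh st.sh
python3 - <<'E'
from ang import *
a=meas()
for q in(a,):print(q[0]["time_s"],q[1:],q[0]["tool_pos"].round(4))
E
sh st.sh
```

```text
26.95 [0.6601 0.1244 0.1265] [ 0.32  0.94 -1.34] [ 0.501 -0.028  0.035]
26.95 (np.float64(173.13111769163623), np.float64(6.715814488168743), 6) [0.6601 0.1244 0.1265]
27.0 [0.6601 0.1244 0.1265] [-0.62  2.11 -1.19] [ 0.495 -0.115  0.028]
```

```bash
python3 -m jog '[[0,0,0,0,0],[0,0,0,0,0],[0,0,0,0,0],[0,0,0,0,0],[0,0,0,0,0],[0,0,0,0,0],[0,0,0,0,0]]'>/dev/null; sh st.sh
python3 - <<'E'
from ang import *
a=meas();b=meas();c=meas()
for q in(a,b,c):print(q[0]["time_s"],q[1:],q[0]["tool_pos"].round(4))
E
sh st.sh
```

```text
27.583 [0.6601 0.1244 0.1265] [ 0.15  0.6  -2.29] [ 0.558 -0.09   0.017]
27.5833 (np.float64(166.9604957689857), np.float64(2.9379399359048706), 6) [0.6601 0.1244 0.1265]
27.6333 (np.float64(166.76353471390837), np.float64(2.7521524156463384), 6) [0.6601 0.1244 0.1265]
27.6833 (np.float64(166.60347037263966), np.float64(3.033307316012636), 6) [0.6601 0.1244 0.1265]
27.733 [0.6601 0.1244 0.1265] [-0.46  1.15 -1.61] [ 0.582 -0.113  0.01 ]
```

```bash
python3 -m jog '[[0,0,0,0,0],[0,0,0,0,0],[0,0,0,0,0],[0,0,-0.4,0,0],[0,0,-0.8,0,0],[0,0,-0.8,0,0],[0,0,0,-0.5,0],[0,0,0,-1,0],[0,0,0,-1,0],[0,0,0,-1,0],[0,0,0,-1,0],[0,0,0,0,0]]'
python3 - <<'E'
from ang import *
a=meas()
for i in range(8):b=meas()
for q in(a,b):print(q[0]["time_s"],q[1:],q[0]["tool_pos"].round(4),q[0]["tool_rot"])
E
```

```text
time_s: 28.73
tool_pos: [0.6618, 0.1643, 0.222]
tool_rot: [-180.0, -0.4, 0.6]
force: [0.5, 0.8, -0.4]
grip_width: 0.0239
grasp_force: 35.0
28.7333 (np.float64(166.587609816877), np.float64(173.25761157940812), 6) [0.6618 0.1643 0.222 ] [-179.98512292   -0.43907523    0.64982042]
29.1333 (np.float64(166.61675919629508), np.float64(173.85357210206647), 6) [0.6591 0.1639 0.2152] [1.79960723e+02 1.18280139e-01 6.97968339e-01]
```

```bash
python3 -m jog '[[0,0,0,0,-0.155],[0,0,0,0,-0.155],[0,0,0,0,-0.155],[0,0,0,0,-0.155],[0,0,0,0,-0.155],[0,0,0,0,-0.155],[0,0,0,0,-0.155],[0,0,0,0,-0.155],[0,0,0,0,-0.155],[0,0,0,0,-0.155],[0,0,0,0,-0.155],[0,0,0,0,-0.15]]'
python3 -m jog '[[0,0.47,-0.94,0,0],[0,0.47,-0.94,0,0],[0,0.47,-0.94,0,0],[0,0.47,-0.94,0,0],[0,0.47,-0.94,0,0],[0,0.47,-0.94,0,0],[0,0.47,-0.94,0,0],[0,0.47,-0.94,0,0],[0,0.47,-0.94,0,0],[0,0.47,-0.94,0,0],[0,0.47,-0.94,0,0],[0,0.47,-0.94,0,0]]' >/dev/null
python3 -m jog '[[0,0,0,0,0],[0,0,0,0,0],[0,0,0,0,0]]'
```

```text
time_s: 30.18
tool_pos: [0.6595, 0.1642, 0.2161]
tool_rot: [-180.0, 0.0, 84.5]
force: [-0.5, 0.3, -0.9]
grip_width: 0.0238
grasp_force: 35.0
time_s: 31.43
tool_pos: [0.447, 0.2991, 0.2166]
tool_rot: [179.9, 0.0, 84.2]
force: [1.0, -0.6, -1.6]
grip_width: 0.0237
grasp_force: 35.0
```

```bash
python3 -m jog '[[0,0,0,0.7,0],[0,0,0,1,0],[0,0,0,1,0],[0,0,0,1,0],[0,0,0,0.9,0],[0,0,0,0.5,0],[0,0,0,0.2,0],[0,0,0,0.1,0],[0,0,0,0.1,0],[0,0,0,0.1,0],[0,0,0,0.1,0],[0,0,0,0,0]]'; sh st.sh; python3 -m jog '[[0,0,0,0,0],[0,0,0,0,0]]' >/dev/null; sh st.sh
```

```text
time_s: 32.43
tool_pos: [0.4469, 0.2995, 0.1027]
tool_rot: [180.0, -0.0, 84.2]
force: [0.0, 0.7, -1.8]
grip_width: 0.0239
grasp_force: 35.0
32.433 [0.4469 0.2995 0.1027] [ 0.04  0.68 -1.79] [-0.035 -0.111  0.038]
32.6 [0.4468 0.2995 0.1028] [-0.11  0.08 -1.64] [-0.01  -0.095  0.045]
```

Still hanging; I lower a touch more, open, and rise.

```bash
python3 -m jog '[[0,0,0,0.05,0],[0,0,0,0.05,0],[0,0,0,0,0]]' >/dev/null; sh st.sh
python3 -m jog '[[0.1,0,0,0,0],[0.3,0,0,0,0],[0.6,0,0,0,0],[1,0,0,0,0],[1,0,0,0,0],[1,0,0,0,0],[1,0,0,0,0],[1,0,0,0,0],[1,0,0,0,0],[1,0,0,0,0],[1,0,0,0,0],[1,0,0,0,0]]'
```

```text
32.85 [0.447  0.2997 0.1014] [-0.62 -1.37  5.14] [-0.347  0.274 -0.008]
time_s: 33.85
tool_pos: [0.4466, 0.2994, 0.1005]
tool_rot: [-180.0, 0.0, 84.2]
force: [-0.4, -0.6, -1.0]
grip_width: 0.0828
grasp_force: 0.0
```

```bash
python3 -m jog '[[1,0,0,-0.5,0],[1,0,0,-1,0],[1,0,0,-1,0],[1,0,0,-1,0],[1,0,0,-1,0],[1,0,0,-1,0],[1,0,0,-1,0],[1,0,0,0,0],[1,0,0,0,0]]'
python3 - <<'E'
from ang import *
o=env.get_obs();c=read_camera("wrist");P=wcloud(o,c);hsv=cv2.cvtColor(c["color"],cv2.COLOR_RGB2HSV);H,S=hsv[...,0],hsv[...,1]
w=np.zeros((400,640),bool);w[135:215,295:365]=1;w&=(H<20)&(S>120)&(P[...,2]>.02);q=P[w]
for lo,hi in((.1,.14),(.03,.055)):
    t=q[(q[:,2]>lo)&(q[:,2]<hi)];print(t[:,2].max().round(4),cv2.minAreaRect((t[:,:2]*1000).astype(np.float32)))
cv2.imwrite("pics/end.png",c["color"][:,:,::-1]);a=meas();b=meas();print(a[1],b[1])
E
```

```text
time_s: 34.6
tool_pos: [0.4471, 0.3, 0.2319]
tool_rot: [179.9, -0.0, 84.2]
force: [0.2, -1.0, -1.2]
grip_width: 0.0869
grasp_force: 0.0
0.1223 ((446.5946960449219, 299.1407470703125), (22.84865951538086, 22.717021942138672), 84.8333511352539)
0.054 ((447.0675354003906, 300.77923583984375), (69.39077758789062, 24.39444351196289), 84.0033950805664)
166.5974089900599 166.59687499400897
```

View pics/end.png

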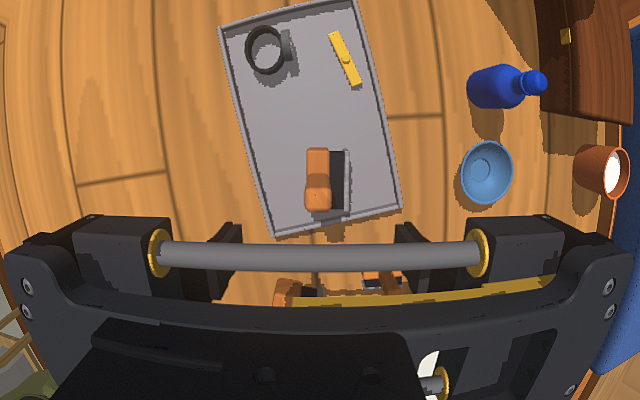

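The buffer stands upright in the tray at its old place, about (318,180). The watch and slide are as before, and the stand is at rest.

```bash
python3 -c 'from cell import env;print(env.sign_off())'
```

```text
the job is handed in; nothing more can be done
None
```

The job is handed in with no verdict shown: the stand was spun to about 1.75 rad/s, the felt followed the rim for about 4 s at an estimated 1–2 N (sensed mainly through wrist torque, as the force reading was noisy), then pressed at up to about 3 N to brake the stand to rest, and the buffer stands upright back in the grey tray.

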